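# Tip the rubbing sticks out of the flap-front tin

## Task

Pick up the blue tin by its handle, hold its flap end low over the white tray and tip it nose down just far enough that the flap swings open and all three rubbing sticks slide into the tray; the sticks are brittle, so do not let them drop hard, do not stand the tin steeply on its nose and do not touch the sticks. Then set the empty tin back (put down, not dropped) upright and flap shut in the middle of its black mat, lying along the mat, and leave everything else where it is.

Things in the scene. Friction and masses are not known exactly. Their poses are not given: they have to be found in the camera images.
- tin_handle (a point): Grasp point of the tin: centre of the wooden handle bar on its top. Axes are the tin's: z up, x lengthwise, flap end (nose) at -x. The bar is 114 mm long (x), 16 mm wide (y), 22 mm tall; its middle is 94 mm above the tin's underside and 32 mm above its closed flat top. A 12 mm post carries it 45 mm either way along x.
- tin_lip (a point): Middle of the front edge of the tin's inner floor, over which the sticks leave: 85 mm from the handle's centre towards the nose (-x) and 90 mm below it. Same axes as the tin.
- tin_flap (a joint): Opening angle of the bare steel flap closing the nose (62 mm wide, 56 mm long), hinged along the nose's top edge: 0 = shut, grows as its lower edge swings outward, to 1.6. The nose leans back 0.26 rad, so the flap stays shut by its weight until the tin is pitched nose down beyond that, then hangs plumb; it falls shut as the tin is levelled. Sticks push it aside easily.
- stick_dark_mid (a point): Centre of the dark grey rubbing stick, a bar of brittle abrasive 90 x 17 x 14 mm (x, y, z), about 55 g. Sticks start to slide on the tin's floor at some 14 to 20 degrees (0.24 to 0.35) nose down.
- stick_red_mid (a point): Centre of the brick-red rubbing stick, same size.
- stick_white_mid (a point): Centre of the white rubbing stick, same size.
- stick_dark: The dark grey stick; origin at the centre of its underside.
- stick_red: The brick-red stick; origin at the centre of its underside.
- stick_white: The white stick; origin at the centre of its underside.
- tin: Blue sheet-steel tin with flap and handle, 160 mm long (x from -85 nose to +75), 63 mm wide, 62 mm high without handle, about 0.4 kg empty, inner floor 4 mm thick and polished; the three sticks lie inside, lengthwise side by side, hidden under the closed top. Origin on the underside, 94 mm below the handle's centre; x lengthwise, flap end at -x, z up.
- tray: Loose white enamelled tray with a blue rim, 180 x 240 mm outside (x, y), 30 mm high, walls and floor 4 mm thick; origin at the centre of its underside, z up.
- mat: Black rubber mat fixed to the bench, 210 x 120 mm (x, y), 4 mm thick, on which the tin stands lengthwise (tin x along mat x); origin at the centre of its underside.
- slab: Bystander: marble slab 90 x 120 x 30 mm lying on the bench beyond the work; origin at the centre of its underside.
- wax_jar: Bystander: wax jar with steel cap, 76 mm across, 75 mm high, standing beyond the work on the left; origin at the centre of its underside.
- hammer: Bystander: hammer 250 mm long, lying beyond the work on the right.
- brush: Bystander: flat brush 190 mm long, lying on the bench between the robot and the work, along x.
There are look-alikes about, which are no part of the job. Leave any turquoise or yellow look-alike of the tin alone.

How it is judged:
On the way, in this order (a step that is already met when the one before it is completed fails the run):
1. the tin is tipped nose down over the tray and its flap has swung open (angle between tin_handle's own z axis and vertical above 0.15 rad and value of joint tin_flap above 0.06 rad and x of tin_lip in the frame of tray between -0.11 and 0.11 m and y of tin_lip in the frame of tray between -0.14 and 0.14 m), for 0.05 s.
2. all three sticks lie still in the tray (x of stick_dark_mid in the frame of tray between -0.084 and 0.084 m and y of stick_dark_mid in the frame of tray between -0.114 and 0.114 m and z of stick_dark_mid in the frame of tray between 0.005 and 0.034 m and linear speed of each of stick_dark, stick_red, stick_white below 0.05 m/s and x of stick_red_mid in the frame of tray between -0.084 and 0.084 m and y of stick_red_mid in the frame of tray between -0.114 and 0.114 m and z of stick_red_mid in the frame of tray between 0.005 and 0.034 m and x of stick_white_mid in the frame of tray between -0.084 and 0.084 m and y of stick_white_mid in the frame of tray between -0.114 and 0.114 m and z of stick_white_mid in the frame of tray between 0.005 and 0.034 m), for 0.2 s.
At the end, for the whole second after the job is handed in: All three sticks lie still in the tray; the tin stands at rest and upright (within 0.05 rad) on its mat, its centre within 30 mm of the mat's, lengthwise within 0.3 rad (either way round), flap shut (under 0.06 rad) (all of step 2 and horizontal distance between tin and mat below 0.03 m and angle between the x axis of tin and the x axis of mat, either way round below 0.3 rad and z of tin in the frame of mat below 0.008 m and angle between tin's own z axis and vertical below 0.05 rad and value of joint tin_flap below 0.06 rad and linear speed of tin below 0.02 m/s); the robot touches nothing.
It fails at once if a brittle stick dropped hard or flung (faster than 1.7 m/s, a fall of about 150 mm) (linear speed of any of stick_dark, stick_red, stick_white above 1.7 m/s).
It fails at once if the tin tilted steeper than 1.05 rad (60 degrees) (angle between tin's own z axis and vertical above 1.05 rad).
It fails at once if a stick touched by the fingers (contact force between the fingers and stick_dark above 0.5 N or contact force between the fingers and stick_red above 0.5 N or contact force between the fingers and stick_white above 0.5 N).
It fails at once if the tin let go while more than about 25 mm up (height (world z) of tin above 0.03 m and contact force between the fingers and tin below 0.05 N).
It fails at once if the tray pushed more than 30 mm or a bystander moved more than 20 mm (distance of tray from where it was at the start of the episode above 0.03 m or distance of any of slab, wax_jar, hammer, brush from where it was at the start of the episode above 0.02 m).
It also fails if it takes over 64 s, if anything falls off the work surface, if the arm or the gripper's body presses on something with over 40 N, if the wrist force passes 120 N, or if a joint passes its speed limit or range.

## Robot

A 7-joint arm with a two-finger parallel gripper is mounted at the origin on the work surface. World frame = base frame: x ahead of the robot, y to its left, z up, the work surface at z = 0. Lengths are in m, angles in rad, forces in N, time in s.
With the tool pointing down it reaches from about 0.4 to 0.85 m from the base axis. Payload 10.4 kg.
Tool frame: the origin (TCP) lies at the very end of the fingers, on their centre line; the grasp point (between the pads) lies 19 mm behind it (manip.grip_depth is the distance from the TCP to the grasp point, in m); z points along the fingers, y is the direction in which the jaws open and shut (so a half turn about z gives the same grasp; the last joint's range is limited). The gripper opens to 85 mm and grips with 20 to 120 N. Pads are 22 mm wide; open, the fingers measure 114 mm over their backs; the gripper's body (76 mm by 85 mm) begins 54 mm behind the grasp point. The pads swing forward as they close: fully open they stand 13 mm farther back than shut.
Start: joints at [1.29, 0.332, -0.065, 1.46, 0.022, 1.35, -0.088], TCP at [0.159, -0.604, 0.231] pointing down, gripper open.
Joint ranges: [-2.6, 2.6], [-0.5, 2.12], [-1.47, 1.34], [0.16, 2.42], [-1.27, 4.41], [0.06, 2.06], [-2.6, 2.6]. Speed limits (rad/s): [2.22, 2.22, 2.79, 2.79, 3.14, 3.14, 3.14].

## Interface

Orientations are given as a unit quaternion [x, y, z, w].
In Python, from workcell import manip gives the robot as it stands.
- The arm moves only by the tool step_arm, never from a script. Its argument "motion" is a list of rows, each a list of 6 numbers: the shift along the tool's x, y, z in mm, then the turn, a rotation vector about the tool's x, y, z in degrees. A call has 1 to 20 rows; each row shifts and turns the pose as measured when the row begins, along the tool's axes as they then stand; what a row does not reach is not made up. A row lasts 1/8 s, in which the tool goes at most 62.5 mm and 10.7 degrees, less where a joint would pass 70% of its speed; a pose out of reach is approached as far as the arm can. A call with a gripper value outside its range is refused whole. "jaw" is the finger opening in mm, from 0 to 85.4, set as the call begins (left out, the last holds). The fingers move at their own pace and stop on an object; "force" is the grip in N (left out, the last holds). Time passes only in rows, so rows that do not move let the fingers close. It gives the time, the measured TCP pose, the force and the opening at its end, in the units of the state.
- manip.get_obs(): the state, without advancing time (a new reading comes with each control period).
- manip.camera(name): name is "side" or "top" or "wrist"; returns the picture (400x640x3 uint8, blue, green, red); there is no depth.
- manip.camera_info(name): a dict with "camera_matrix" (3x3 intrinsics, pixels), "R" (3x3) and "t" (3): a world point X has camera coordinates R X + t. Camera axes: x right, y down, z forward; pixel columns grow to the right and rows downward; lengths in m; the calibration is good to about 2 mm. A picture is of the moment at which its call begins: read the wrist's pose just before it. camera_info takes no time and is no camera call; for the wrist camera it gives the pose at the moment of the call.
- manip.hand_in(): hands the job in, once; it reports no verdict.
The state is a dict: "clock": time; "joint_pos": joint angles; "joint_velocities": joint speeds; "tau": joint torques, N m; "position": TCP position; "ee_rot": TCP orientation; "ft_force": force on the tool from outside, world axes, zero at the start; "torque": the same for the moment, N m; "grip_width": opening from 0.0 (shut) to 1.0 (fully open).
Only numpy, scipy, OpenCV 4.12 (cv2) and the standard library are available. Lean on these libraries where they do the work, as an engineer would, in place of code of your own. Each camera call takes 0.05 s, during which the arm holds its last target.

## Working session

There is one attempt and no reset: what is moved stays moved. The work goes in short steps, Python scripts to look and compute and a tool call to move; the robot and the scene stay as the last step left them, time stands still between calls to the robot, and variables do not carry over. Pictures are saved under pics/ and viewed, and the job is handed in when it is done.

Besides the shell and the picture viewer there is one more tool, called after "Emit:" as name(argument=value, ...) on one line, values as JSON. step_arm: Moves the arm, as the interface text tells. Its arguments: {"type":"object","properties":{"motion":{"type":"array"},"jaw":{"type":"number"},"force":{"type":"number"}},"required":["motion"]}

```bash
mkdir -p pics; ls; python3 - <<'E'
from workcell import manip
import cv2
o=manip.get_obs();print(o['clock'],o['position'],o['ee_rot'],o['grip_width'],manip.grip_depth)
for n in("side","top","wrist"):
    i=manip.camera_info(n);print(n,i)
    cv2.imwrite(f"pics/{n}0.png",manip.camera(n))
E
```

```text
pics
0.0 [ 0.15925577 -0.60397682  0.2305154 ] [ 9.91703194e-01  1.28546756e-01 -1.04192163e-04 -7.03799045e-04] 1.0033608510187988 0.0187
side {'camera_matrix': array([[363.95706891,   0.        , 322.5545303 ],
       [  0.        , 363.95706891, 204.04062539],
       [  0.        ,   0.        ,   1.        ]]), 'R': array([[-0.91821699, -0.39593483, -0.01063813],
       [-0.28119663,  0.67057109, -0.68648588],
       [ 0.27893729, -0.6273516 , -0.72706531]]), 't': array([0.39464322, 0.28670391, 0.69533134])}
top {'camera_matrix': array([[393.96362695,   0.        , 315.41390558],
       [  0.        , 393.96362695, 197.74324949],
       [  0.        ,   0.        ,   1.        ]]), 'R': array([[ 0.00463616, -0.99992225,  0.01157606],
       [-0.99185823, -0.00607139, -0.12720216],
       [ 0.12726256, -0.01089208, -0.99180926]]), 't': array([-0.09745504,  0.50618907,  0.94255487])}
wrist {'camera_matrix': array([[315.99102681,   0.        , 316.91252237],
       [  0.        , 315.99102681, 199.02079362],
       [  0.        ,   0.        ,   1.        ]]), 'R': array([[ 0.25653086, -0.96653395, -0.00201074],
       [-0.92720129, -0.24667783,  0.28186489],
       [-0.27292799, -0.07044268, -0.959452  ]]), 't': array([-0.62308289, -0.03715907,  0.37923476])}
```

View pics/side0.png

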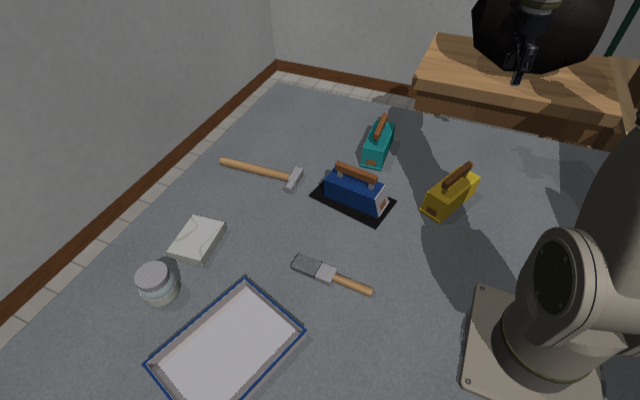

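View pics/top0.png

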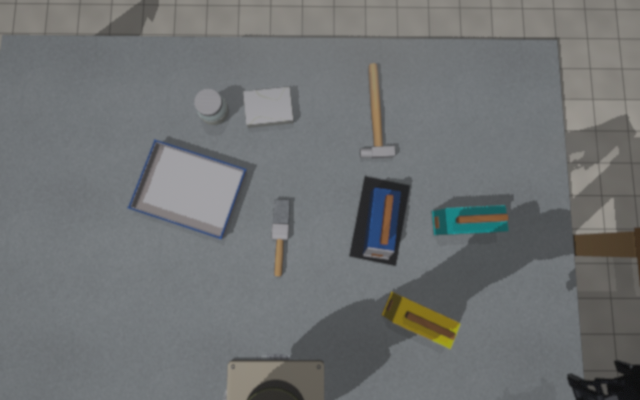

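View pics/wrist0.png

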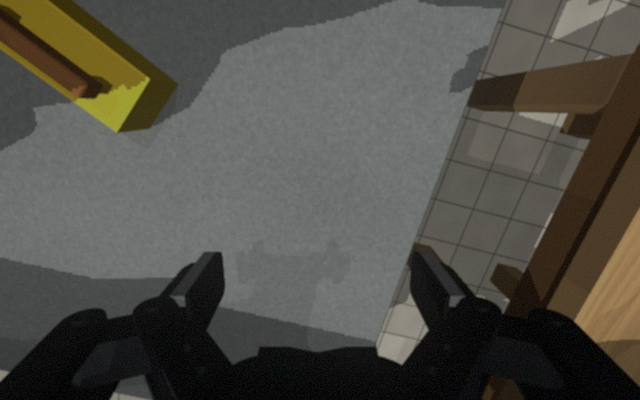

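The blue tin stands on the mat around top (384,220), with its steel flap at the robot-side end (380,252). The tray is at about (190,188) in top, and the brush (280,237) lies between them. I'll enlarge for pixel readings.

```bash
python3 - <<'E'
import cv2
t=cv2.imread("pics/top0.png");s=cv2.imread("pics/side0.png")
def c(im,x,y,w,h,f,n):
    cv2.imwrite(n,cv2.resize(im[y:y+h,x:x+w],None,fx=f,fy=f,interpolation=cv2.INTER_CUBIC))
c(t,340,165,80,110,5,"pics/c1.png")   
c(s,300,150,110,85,7,"pics/c2.png")
c(t,120,130,140,115,5,"pics/c3.png")
c(s,130,265,190,135,4,"pics/c4.png")
E
```

```text
(no output)
```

View pics/c1.png

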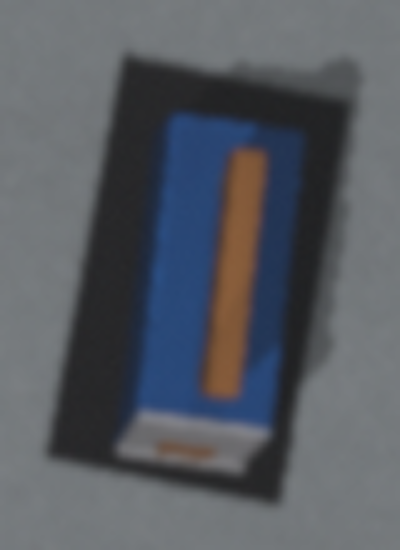

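View pics/c2.png

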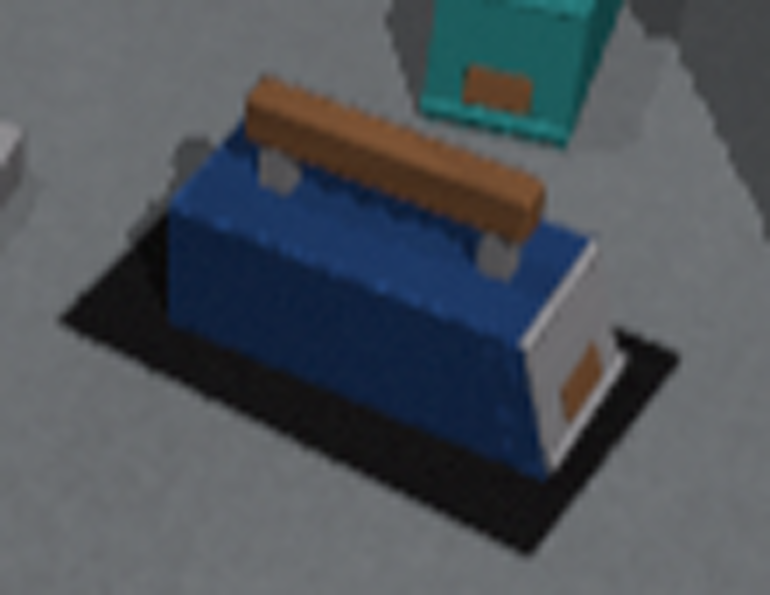

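View pics/c3.png

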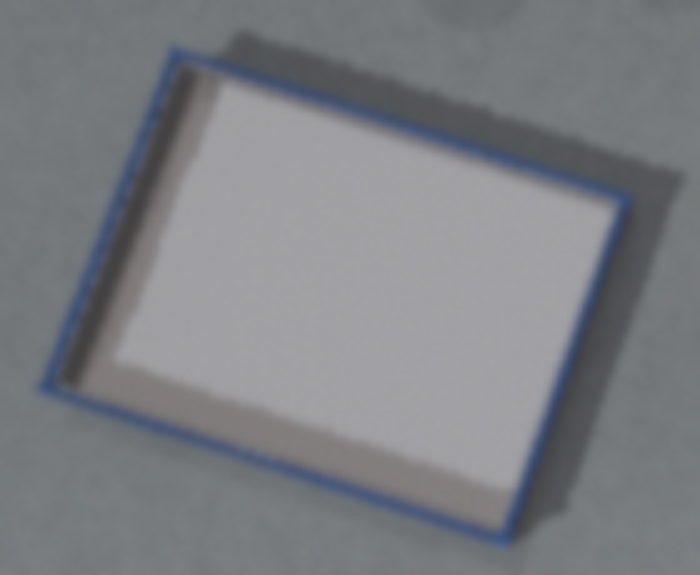

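View pics/c4.png

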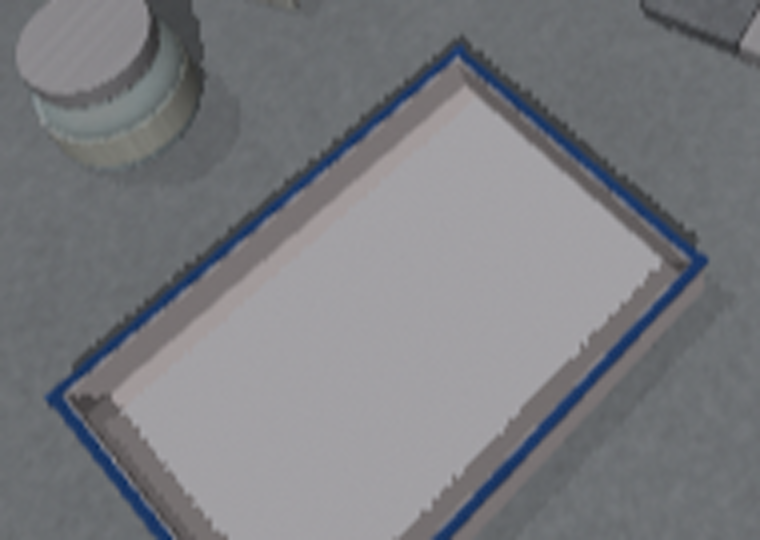

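```bash
cat > h.py <<'E'
import numpy as np
from workcell import manip
def P(n):
    i=manip.camera_info(n);return i["camera_matrix"],np.array(i["R"]),np.array(i["t"])
def ray(n,uv):
    K,R,t=P(n) if isinstance(n,str) else n
    d=R.T@np.linalg.solve(K,[*uv,1]);return -R.T@t,d/np.linalg.norm(d)
def plane(n,uv,z):
    c,d=ray(n,uv);return c+d*(z-c[2])/d[2]
def tri(*obs):
    A=np.zeros((3,3));b=np.zeros(3)
    rs=[ray(n,uv) for n,uv in obs]
    for c,d in rs:
        M=np.eye(3)-np.outer(d,d);A+=M;b+=M@c
    X=np.linalg.solve(A,b)
    return X,[round(1e3*np.linalg.norm((np.eye(3)-np.outer(d,d))@(X-c)),1) for c,d in rs]
def proj(n,X):
    K,R,t=P(n) if isinstance(n,str) else n
    p=K@(R@np.asarray(X)+t);return p[:2]/p[2]
E
python3 - <<'E'
from h import *
np.set_printoptions(precision=4,suppress=True)
for n in("side","top"): print(n,ray(n,(320,200))[0])
c1=lambda x,y:(340+x/5-.4,165+y/5-.4)
c2=lambda x,y:(300+x/7-.43,150+y/7-.43)
c3=lambda x,y:(120+x/5-.4,130+y/5-.4)
c4=lambda x,y:(130+x/4-.37,265+y/4-.37)
print("bar")
B=[]
for a,b in [((232,150),(248,100)),((268,150),(268,75)),((203,395),(525,212)),((240,398),(545,183))]:
    r=tri(("top",c1(*a)),("side",c2(*b)));B.append(r[0]);print(*r, plane("top",c1(*a),.109))
B=np.array(B);print("c",B.mean(0),"dir",np.degrees(np.arctan2(*((B[0]+B[1]-B[2]-B[3])[[1,0]]))))
print("mat top only z=.004")
M=np.array([plane("top",c1(*a),.004) for a in[(125,55),(352,98),(280,503),(48,457)]])
print(M,M.mean(0),np.degrees(np.arctan2(*((M[0]+M[1]-M[2]-M[3])[[1,0]]))))
for a,b in [((125,55),(60,320)),((48,457),(528,555)),((280,503),(680,358))]:print(*tri(("top",c1(*a)),("side",c2(*b))))
print("tray")
T=np.array([plane("top",c3(*a),.030) for a in[(175,50),(630,200),(508,542),(45,388)]])
print(T,T.mean(0),np.degrees(np.arctan2(*((T[0]+T[1]-T[2]-T[3])[[1,0]]))),np.linalg.norm(T-np.roll(T,1,0),axis=1))
for a,b in [((175,50),(55,400)),((630,200),(460,45)),((508,542),(705,262))]:print(*tri(("top",c3(*a)),("side",c4(*b))))
print("brush",[plane("top",p,.02) for p in[(281,198),(279,276)]])
E
```

```text
side [0.249  0.4002 0.7066]
top [ 0.3826 -0.0841  1.0004]
bar
[ 0.5049 -0.2555  0.1088] [np.float64(0.3), np.float64(0.3)] [ 0.5052 -0.2554  0.109 ]
[ 0.5046 -0.2725  0.1076] [np.float64(1.0), np.float64(1.0)] [ 0.5053 -0.2719  0.109 ]
[ 0.3946 -0.2406  0.106 ] [np.float64(0.8), np.float64(0.8)] [ 0.3937 -0.2403  0.109 ]
[ 0.393  -0.2574  0.106 ] [np.float64(0.5), np.float64(0.5)] [ 0.3925 -0.257   0.109 ]
c [ 0.4492 -0.2565  0.1071] dir -7.699992409892866
mat top only z=.004
[[ 0.5686 -0.2213  0.004 ]
 [ 0.547  -0.3378  0.004 ]
 [ 0.3416 -0.2964  0.004 ]
 [ 0.3638 -0.1804  0.004 ]] [ 0.4552 -0.259   0.004 ] -11.356265611165242
[ 0.5684 -0.2215  0.0032] [np.float64(0.4), np.float64(0.4)]
[ 0.3643 -0.1804  0.0018] [np.float64(0.6), np.float64(0.6)]
[ 0.3413 -0.2971  0.0006] [np.float64(0.1), np.float64(0.1)]
tray
[[0.6523 0.311  0.03  ]
 [0.577  0.0802 0.03  ]
 [0.4065 0.1351 0.03  ]
 [0.4808 0.3651 0.03  ]] [0.5291 0.2229 0.03  ] -17.67590011008064 [0.1798 0.2428 0.1791 0.2417]
[0.6513 0.3105 0.0295] [np.float64(1.2), np.float64(1.2)]
[0.5766 0.0796 0.0346] [np.float64(0.5), np.float64(0.5)]
[0.4063 0.1353 0.0287] [np.float64(0.2), np.float64(0.2)]
brush [array([ 0.5072, -0.0086,  0.02  ]), array([ 0.315 , -0.0068,  0.02  ])]
```

```bash
cat >> h.py <<'E'
from scipy.spatial.transform import Rotation as Ro
def pose():
    o=manip.get_obs();return np.array(o["position"]),Ro.from_quat(o["ee_rot"]),o
def todo(target,Rt=None):
    """remaining shift (tool axes, mm) and rotvec (tool axes, deg)"""
    p,R,o=pose()
    s=R.inv().apply(np.asarray(target)-p)*1e3
    w=np.degrees((R.inv()*Rt).as_rotvec()) if Rt is not None else None
    return s.round(1),w
def tinrot(yaw,pitch=0):
    """tool orientation holding tin with x axis at yaw(deg), nose down pitch(deg); tool x = tin x"""
    Rt=Ro.from_euler("z",yaw,degrees=True)*Ro.from_euler("y",pitch,degrees=True)
    # nose at -x goes down <=> +x goes up <=> rotation about y by -pitch
    Rt=Ro.from_euler("z",yaw,degrees=True)*Ro.from_euler("y",-0+(-pitch)*1,degrees=True)
    return Rt*Ro.from_euler("x",180,degrees=True)
E
python3 - <<'E'
from h import *
# check: +x up for pitch
print((Ro.from_euler("z",0)*Ro.from_euler("y",-30,degrees=True)).apply([1,0,0]))
print(todo([.449,-.2565,.231],tinrot(-7.7)))
for n,p in dict(jar=(210,105),slab=(268,106)).items():
    print(n,plane("top",p,.07 if n=="jar" else .03))
E
```

```text
[0.8660254 0.        0.5      ]
(array([ 368.8, -262.2,   -0. ]), array([-6.00174028e-02,  1.28273663e-02,  2.24742560e+01]))
jar [0.72918879 0.16472425 0.07      ]
slab [0.74276188 0.02753457 0.03      ]
```

Emit:
step_arm(motion=[[15, -11, 0, 0, 0, 0], [31, -22, 0, 0, 0, 2], [31, -22, 0, 0, 0, 2], [31, -22, 0, 0, 0, 2], [31, -22, 0, 0, 0, 2], [31, -22, 0, 0, 0, 2], [31, -22, 0, 0, 0, 2], [31, -20, 0, 0, 0, 2], [31, -18, 0, 0, 0, 2], [31, -16, 0, 0, 0, 2]], jaw=85)

```text
clock: 1.4
position: [0.4351, -0.3555, 0.2301]
ee_rot: [1.0, -0.031, -0.001, -0.001]
ft_force: [-0.4, 0.0, -0.6]
grip_width: 0.995
```

```bash
python3 - <<'E'
from h import *
print(pose()[0],todo([.449,-.2565,.231],tinrot(-7.7)),pose()[2]["joint_pos"])
E
```

```text
[ 0.43505885 -0.3554546   0.23014807] (array([  7.7, -99.6,  -0.6]), array([-0.14222106,  0.07177084,  4.11765257])) [ 0.85262606  0.21162351 -0.28597946  1.61988039  0.05949951  1.3211197
 -1.07547475]
```

Emit:
step_arm(motion=[[2, -25, 0, 0, 0, 2], [2, -25, 0, 0, 0, 2], [2, -25, 0, 0, 0, 0.2], [2, -20, 0, 0, 0, 0], [0, -4, 0, 0, 0, 0], [0, 0, 0, 0, 0, 0]])

```text
clock: 2.15
position: [0.4565, -0.2452, 0.2297]
ee_rot: [0.998, -0.064, -0.001, -0.002]
ft_force: [-0.2, -0.4, 0.5]
grip_width: 0.995
```

```bash
python3 - <<'E'
from h import *
import cv2
print(pose()[0],todo([.449,-.2565,.231],tinrot(-7.7)),pose()[2]["joint_pos"])
w=P("wrist");cv2.imwrite("pics/w1.png",manip.camera("wrist"))
np.savez("w1.npz",*w)
E
```

```text
[ 0.45645126 -0.24518126  0.22972979] (array([-6. , 12.2, -1.3]), array([-0.17552393,  0.12179255,  0.39753385])) [ 0.7416835   0.12192478 -0.36143314  1.72462215  0.04205109  1.30590036
 -1.32667368]
```

View pics/w1.png

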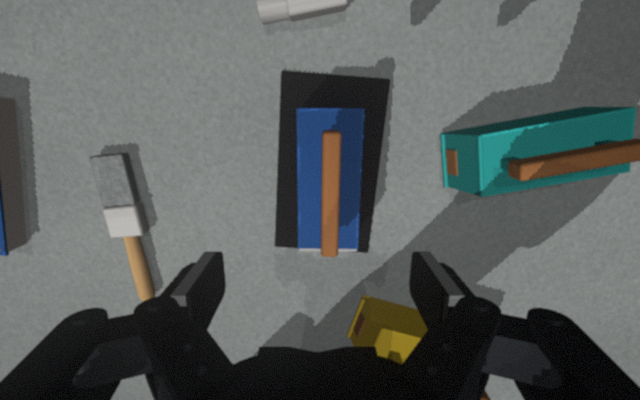

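The wrist view shows the bar upright in the picture, from (332,131) to (330,256), so the yaw matches. I'll cross-check its position with this view.

```bash
python3 - <<'E'
from h import *
np.set_printoptions(precision=4,suppress=True)
w=np.load("w1.npz");w=[w[k] for k in w.files]
c1=lambda x,y:(340+x/5-.4,165+y/5-.4)
c2=lambda x,y:(300+x/7-.43,150+y/7-.43)
B=[]
for p,a,b in [((323,131),(232,150),(248,100)),((341,131),(268,150),(268,75)),((321,256),(203,395),(525,212)),((338.5,256),(240,398),(545,183))]:
    r=tri((w,p),("top",c1(*a)),("side",c2(*b)));B.append(r[0]);print(*r,plane(w,p,.109))
B=np.array(B);print(B.mean(0),np.degrees(np.arctan2(*((B[0]+B[1]-B[2]-B[3])[[1,0]]))))
t=[.449,-.2565,.0805]
print(todo(t,tinrot(-7.7)))
E
```

```text
[ 0.5059 -0.2556  0.1081] [np.float64(1.8), np.float64(0.6), np.float64(1.3)] [ 0.5077 -0.2549  0.109 ]
[ 0.5047 -0.271   0.1088] [np.float64(1.8), np.float64(1.1), np.float64(1.7)] [ 0.5058 -0.2695  0.109 ]
[ 0.3947 -0.24    0.1064] [np.float64(0.6), np.float64(1.1), np.float64(0.6)] [ 0.3963 -0.2396  0.109 ]
[ 0.393  -0.2564  0.107 ] [np.float64(0.9), np.float64(1.1), np.float64(0.3)] [ 0.3943 -0.2555  0.109 ]
[ 0.4496 -0.2557  0.1076] -7.693651964815218
(array([ -5.6,  12.4, 149.2]), array([-0.1838,  0.1235,  0.3796]))
```

Emit:
step_arm(motion=[[-3, 6, 15, 0, 0, 0.4], [-3, 6, 20, 0, 0, 0], [0, 0, 20, 0, 0, 0], [0, 0, 20, 0, 0, 0], [0, 0, 10, 0, 0, 0], [0, 0, 0, 0, 0, 0]], jaw=60)

```text
clock: 2.95
position: [0.444, -0.262, 0.1371]
ee_rot: [0.997, -0.072, -0.003, -0.002]
ft_force: [0.2, 0.8, 0.2]
grip_width: 0.702
```

```bash
python3 - <<'E'
from h import *
print(todo([.449,-.256,.080],tinrot(-7.7)),pose()[2]["clock"])
E
```

```text
(array([ 4.5, -6.5, 57.1]), array([-0.19620132,  0.35610008, -0.58711849])) 2.95
```

Emit:
step_arm(motion=[[2, -3, 8, 0, 0, -0.5], [2, -3, 10, 0, 0, 0], [0, 0, 10, 0, 0, 0], [0, 0, 10, 0, 0, 0], [0, 0, 8, 0, 0, 0], [0, 0, 3, 0, 0, 0], [0, 0, 0, 0, 0, 0]])

```text
clock: 3.82
position: [0.4495, -0.2565, 0.0857]
ee_rot: [0.998, -0.068, -0.002, -0.002]
ft_force: [0.5, -0.4, -0.2]
grip_width: 0.702
```

```bash
python3 - <<'E'
from h import *
import cv2
print(todo([.449,-.256,.080],tinrot(-7.7)),pose()[2]["clock"],pose()[2]["ft_force"])
s=manip.camera("side");cv2.imwrite("pics/s2.png",cv2.resize(s[120:250,280:460],None,fx=4,fy=4,interpolation=cv2.INTER_CUBIC))
E
```

```text
(array([-0.5, -0.4,  5.7]), array([-0.15987407,  0.26339468, -0.05245231])) 3.825 [ 0.51492222 -0.38707248 -0.18595932]
```

View pics/s2.png

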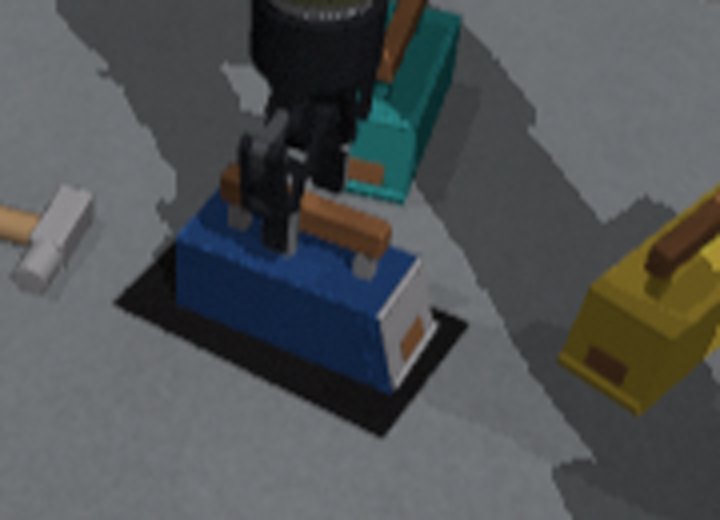

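The fingers straddle the middle of the bar. I'll lower a little and close.

Emit:
step_arm(motion=[[0, 0, 3, 0, 0, 0], [0, 0, 2, 0, 0, 0], [0, 0, 0, 0, 0, 0]])

```text
clock: 4.25
position: [0.4499, -0.2569, 0.0811]
ee_rot: [0.998, -0.068, -0.002, -0.001]
ft_force: [-0.1, -0.8, -0.5]
grip_width: 0.702
```

Emit:
step_arm(motion=[[0, 0, 0, 0, 0, 0], [0, 0, 0, 0, 0, 0], [0, 0, 0, 0, 0, 0], [0, 0, 0, 0, 0, 0], [0, 0, 0, 0, 0, 0], [0, 0, 0, 0, 0, 0]], jaw=0, force=90)

```text
clock: 5.0
position: [0.4502, -0.2565, 0.0814]
ee_rot: [0.998, -0.067, -0.001, -0.001]
ft_force: [-0.4, 0.3, 0.5]
grip_width: 0.171
```

Emit:
step_arm(motion=[[0, 0, -3, 0, 0, 0], [0, 0, -6, 0, 0, 0], [0, 0, -10, 0, 0, 0], [0, 0, -12, 0, 0, 0], [0, 0, -12, 0, 0, 0], [0, 0, -8, 0, 0, 0], [0, 0, -3, 0, 0, 0], [0, 0, 0, 0, 0, 0]])

```text
clock: 6.0
position: [0.4493, -0.2566, 0.1386]
ee_rot: [0.998, -0.068, -0.002, -0.001]
ft_force: [0.3, 0.0, -6.0]
grip_width: 0.167
```

```bash
python3 - <<'E'
from h import *
import cv2
o=pose()[2];print(o["joint_pos"],todo([.449,-.256,.080],tinrot(-7.7)),o["clock"],o["ft_force"],o["torque"])
s=manip.camera("side");cv2.imwrite("pics/s3.png",cv2.resize(s[100:250,280:460],None,fx=4,fy=4,interpolation=cv2.INTER_CUBIC))
E
```

```text
[ 0.74875793  0.19782012 -0.35063739  1.83944977  0.07365727  1.12238152
 -1.33415611] (array([-0.1, -0.4, 58.6]), array([-0.1458225 ,  0.27080607, -0.0610061 ])) 6.0 [ 0.28223121  0.0237464  -5.96133315] [ 0.03257268 -0.0208538  -0.01059608]
```

View pics/s3.png

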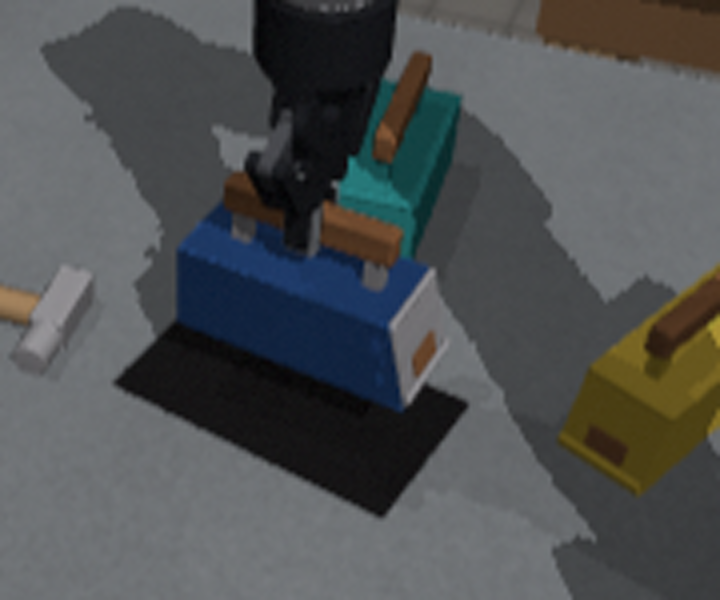

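```bash
cat >> h.py <<'E'
def plan(target,Rt,n,ramp=2):
    """n rows from the present pose to target; trapezoid profile; tool-axis rows"""
    p,R,_=pose()
    w=np.ones(n);w[:ramp]=np.linspace(.4,.8,ramp);w[n-ramp:]=np.linspace(.8,.3,ramp);s=np.concatenate([[0],np.cumsum(w)])/w.sum()
    rv=(R.inv()*Rt).as_rotvec();out=[]
    P0,R0=p,R
    for k in s[1:]:
        P1=p+k*(np.asarray(target)-p);R1=R*Ro.from_rotvec(rv*k)
        out.append([*(R0.inv().apply(P1-P0)*1e3).round(0),*np.degrees((R0.inv()*R1).as_rotvec()).round(1)])
        P0,R0=P1,R1
    return [[float(x) for x in r] for r in out]
def liptcp(lip,yaw,pitch):
    return np.array(lip)-(Ro.from_euler("z",yaw,degrees=True)*Ro.from_euler("y",-pitch,degrees=True)).apply([-.085,0,-.0734])
E
python3 - <<'E'
from h import *
p=pose()[0]
print(plan([.49,-.11,.18],tinrot(5),8)) 
lip=[.558,.257,.11]
print(liptcp(lip,50,0))
for r in plan(liptcp(lip,50,0),tinrot(50),24): print(r)
E
```

```text
[[1.0, -10.0, -3.0, -0.0, 0.0, -0.8], [3.0, -19.0, -5.0, -0.0, 0.0, -1.6], [4.0, -24.0, -7.0, -0.0, 0.0, -2.0], [5.0, -24.0, -7.0, -0.0, 0.0, -2.0], [6.0, -23.0, -7.0, -0.0, 0.0, -2.0], [7.0, -23.0, -7.0, -0.0, 0.0, -2.0], [6.0, -18.0, -5.0, -0.0, 0.0, -1.6], [2.0, -7.0, -2.0, -0.0, 0.0, -0.6]]
[0.61263695 0.32211378 0.1834    ]
[1.0, -11.0, -1.0, -0.0, 0.0, -1.0]
[3.0, -21.0, -2.0, -0.0, 0.0, -2.1]
[5.0, -26.0, -2.0, -0.0, 0.0, -2.6]
[6.0, -26.0, -2.0, -0.0, 0.0, -2.6]
[8.0, -26.0, -2.0, -0.0, 0.0, -2.6]
[9.0, -26.0, -2.0, -0.0, 0.0, -2.6]
[10.0, -25.0, -2.0, -0.0, 0.0, -2.6]
[11.0, -25.0, -2.0, -0.0, 0.0, -2.6]
[12.0, -24.0, -2.0, -0.0, 0.0, -2.6]
[13.0, -24.0, -2.0, -0.0, 0.0, -2.6]
[14.0, -23.0, -2.0, -0.0, 0.0, -2.6]
[15.0, -22.0, -2.0, -0.0, 0.0, -2.6]
[16.0, -22.0, -2.0, -0.0, 0.0, -2.6]
[17.0, -21.0, -2.0, -0.0, 0.0, -2.6]
[18.0, -20.0, -2.0, -0.0, 0.0, -2.6]
[19.0, -19.0, -2.0, -0.0, 0.0, -2.6]
[20.0, -18.0, -2.0, -0.0, 0.0, -2.6]
[21.0, -17.0, -2.0, -0.0, 0.0, -2.6]
[21.0, -16.0, -2.0, -0.0, 0.0, -2.6]
[22.0, -15.0, -2.0, -0.0, 0.0, -2.6]
[23.0, -14.0, -2.0, -0.0, 0.0, -2.6]
[23.0, -13.0, -2.0, -0.0, 0.0, -2.6]
[19.0, -10.0, -2.0, -0.0, 0.0, -2.1]
[7.0, -3.0, -1.0, -0.0, 0.0, -0.8]
```

Emit:
step_arm(motion=[[1, -11, -2, 0, 0, -1], [3, -21, -4, 0, 0, -2], [5, -26, -4, 0, 0, -2.6], [6, -26, -4, 0, 0, -2.6], [8, -26, -4, 0, 0, -2.6], [9, -26, -4, 0, 0, -2.6], [10, -25, -4, 0, 0, -2.6], [11, -25, -4, 0, 0, -2.6], [12, -24, -2, 0, 0, -2.6], [13, -24, -2, 0, 0, -2.6], [14, -23, 0, 0, 0, -2.6], [15, -22, 0, 0, 0, -2.6], [16, -22, 0, 0, 0, -2.6], [14, -18, 0, 0, 0, -2.2], [8, -10, 0, 0, 0, -1.2], [3, -4, 0, 0, 0, 0]])

```text
clock: 8.05
position: [0.5439, 0.1307, 0.1752]
ee_rot: [0.966, 0.258, -0.002, -0.004]
ft_force: [0.9, -0.2, -4.1]
grip_width: 0.171
```

```bash
python3 - <<'E'
from h import *
p,R,o=pose();print(p,o["joint_pos"],o["clock"],o["ft_force"])
for r in plan(liptcp([.558,.257,.11],50,0),tinrot(50),10): print(r)
E
```

```text
[0.54389623 0.13071455 0.17519462] [ 0.26484266  0.30347259 -0.68298925  1.67931198  0.19320353  1.23315503
 -1.50905902] 8.05 [ 0.87816707 -0.16105414 -4.11026359]
[7.0, -6.0, -0.0, -0.0, 0.0, -1.0]
[15.0, -12.0, -1.0, -0.0, 0.0, -1.9]
[19.0, -15.0, -1.0, -0.1, 0.0, -2.4]
[20.0, -14.0, -1.0, -0.1, 0.0, -2.4]
[21.0, -13.0, -1.0, -0.1, 0.0, -2.4]
[21.0, -12.0, -1.0, -0.1, 0.0, -2.4]
[22.0, -11.0, -1.0, -0.1, 0.0, -2.4]
[22.0, -10.0, -1.0, -0.1, 0.0, -2.4]
[18.0, -8.0, -1.0, -0.0, 0.0, -1.9]
[7.0, -3.0, -0.0, -0.0, 0.0, -0.7]
```

Emit:
step_arm(motion=[[7, -6, 0, 0, 0, -1], [15, -12, -1, 0, 0, -1.9], [19, -15, -1, 0, 0, -2.4], [20, -14, -1, 0, 0, -2.4], [21, -13, -1, 0, 0, -2.4], [21, -12, -1, 0, 0, -2.4], [22, -11, -1, 0, 0, -2.4], [20, -9, -1, 0, 0, -2.2], [12, -5, -1, 0, 0, -1.3], [4, -2, 0, 0, 0, -0.4], [0, 0, 0, 0, 0, 0]])

```text
clock: 9.43
position: [0.6136, 0.3171, 0.1826]
ee_rot: [0.908, 0.418, -0.002, -0.003]
ft_force: [-1.2, -0.5, -4.8]
grip_width: 0.17
```

```bash
python3 - <<'E'
from h import *
import cv2
p,R,o=pose();print(p,o["joint_pos"],o["clock"],o["ft_force"])
for r in plan(liptcp([.558,.257,.045],50,10),tinrot(50,10),7): print(r)
cv2.imwrite("pics/s4.png",manip.camera("side"));cv2.imwrite("pics/t4.png",manip.camera("top"))
E
```

```text
[0.61358134 0.31705007 0.1825809 ] [-0.07048727  0.60784558 -0.7207869   1.29306037  0.38580344  1.38348262
 -1.47998634] 9.425 [-1.15185384 -0.54542182 -4.82199107]
[-1.0, -0.0, 4.0, -0.0, 0.8, -0.0]
[-2.0, -1.0, 8.0, -0.1, 1.5, -0.1]
[-2.0, -1.0, 9.0, -0.1, 1.9, -0.1]
[-3.0, -1.0, 9.0, -0.1, 1.9, -0.1]
[-3.0, -1.0, 9.0, -0.1, 1.9, -0.1]
[-3.0, -1.0, 7.0, -0.1, 1.5, -0.1]
[-1.0, -0.0, 3.0, -0.0, 0.6, -0.0]
```

View pics/s4.png

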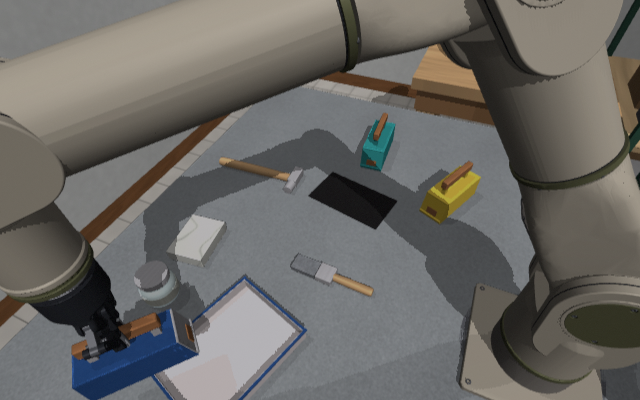

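View pics/t4.png

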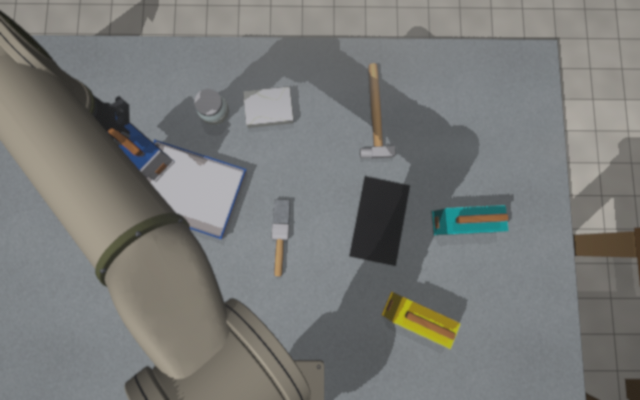

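The tin's nose, at side (185,330), is over the tray, and the tail is clear of the jar. Next I'll lower with a 10° pitch.

Emit:
step_arm(motion=[[-1, 0, 4, 0, 0.8, 0], [-2, -1, 8, 0, 1.5, 0], [-2, -1, 9, 0, 1.9, 0], [-3, -1, 9, 0, 1.9, 0], [-3, -1, 9, 0, 1.9, 0], [-3, -1, 7, 0, 1.4, 0], [-1, 0, 3, 0, 0.4, 0], [0, 0, 0, 0, 0, 0]])

```text
clock: 10.52
position: [0.6021, 0.3039, 0.1305]
ee_rot: [0.907, 0.412, 0.079, -0.038]
ft_force: [-0.1, -0.3, -4.6]
grip_width: 0.172
```

```bash
cat >> h.py <<'E'
def lipnow():
    p,R,o=pose();m=R.as_matrix()
    pitch=np.degrees(np.arcsin(m[2,0]));yaw=np.degrees(np.arctan2(m[1,0],m[0,0]))
    return (p+R.apply([-.085,0,.0734])).round(4),round(pitch,2),round(yaw,2)
E
python3 - <<'E'
from h import *
import cv2
p,R,o=pose();print(p,lipnow(),o["joint_pos"],o["clock"],o["ft_force"])
for a in (20,):
  for r in plan(liptcp([.558,.257,.040],50,a),tinrot(50,a),8): print(r)
cv2.imwrite("pics/s5.png",cv2.resize(manip.camera("side")[260:,60:320],None,fx=3,fy=3))
E
```

```text
[0.60209986 0.30392801 0.1304724 ] (array([0.5553, 0.2507, 0.0434]), np.float64(10.05), np.float64(48.86)) [ 0.07528532  0.51094134 -0.76333943  1.57103263  0.34641474  1.03529383
 -1.46392767] 10.525 [-0.05609881 -0.31040182 -4.56632461]
[-1.0, -0.0, -1.0, 0.0, 0.6, -0.1]
[-1.0, -0.0, -1.0, 0.0, 1.3, -0.1]
[-1.0, -1.0, -1.0, 0.0, 1.6, -0.2]
[-1.0, -1.0, -2.0, 0.0, 1.6, -0.2]
[-1.0, -1.0, -2.0, 0.0, 1.6, -0.2]
[-1.0, -1.0, -2.0, 0.0, 1.6, -0.2]
[-1.0, -0.0, -1.0, 0.0, 1.3, -0.1]
[-0.0, -0.0, -0.0, 0.0, 0.5, -0.1]
```

View pics/s5.png

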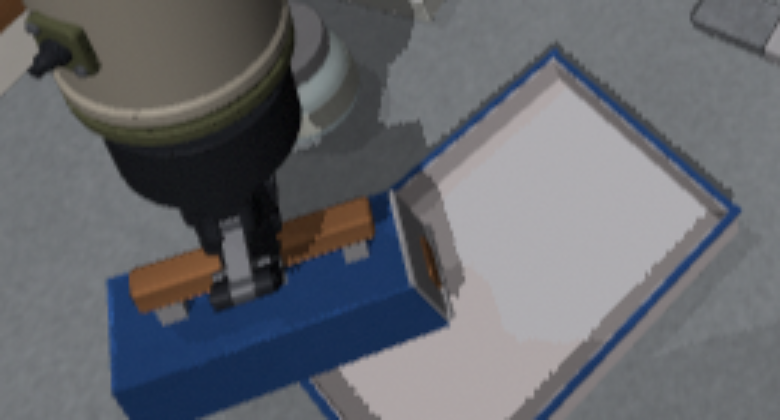

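Emit:
step_arm(motion=[[-1, 0, -1, 0, 0.8, 0], [-1, 0, -1, 0, 1.5, 0], [-1, 0, -1, 0, 1.7, 0], [-1, -1, -2, 0, 1.7, 0], [-1, 0, -2, 0, 1.7, 0], [-1, 0, -2, 0, 1.5, 0], [-1, 0, -1, 0, 0.8, 0], [0, 0, 0, 0, 0, 0]])

```text
clock: 11.58
position: [0.5951, 0.2977, 0.1404]
ee_rot: [0.896, 0.407, 0.161, -0.074]
ft_force: [-0.2, 0.5, -4.1]
grip_width: 0.172
```

```bash
python3 - <<'E'
from h import *
import cv2
p,R,o=pose();l=lipnow();print(p,l,o["joint_pos"],o["clock"],o["ft_force"],o["torque"])
for a in (26,):
  for r in plan(liptcp([l[0][0],l[0][1],.038],l[2],a),tinrot(l[2],a),6): print(r)
cv2.imwrite("pics/s6.png",cv2.resize(manip.camera("side")[260:,60:320],None,fx=3,fy=3))
E
```

```text
[0.59505677 0.29768223 0.14035139] (array([0.5595, 0.257 , 0.0419]), np.float64(20.43), np.float64(48.89)) [ 0.23501305  0.39796039 -0.84010586  1.74486674  0.24665742  0.7922907
 -1.37557467] 11.575 [-0.17628745  0.4522066  -4.0624834 ] [-0.64761549  0.55724561 -0.05991397]
[-1.0, -0.0, -0.0, -0.0, 0.5, -0.0]
[-2.0, -0.0, -1.0, -0.0, 1.0, -0.0]
[-2.0, -0.0, -1.0, -0.0, 1.3, -0.0]
[-2.0, -0.0, -1.0, -0.0, 1.3, -0.0]
[-2.0, -0.0, -1.0, -0.0, 1.0, -0.0]
[-1.0, -0.0, -0.0, -0.0, 0.4, -0.0]
```

View pics/s6.png

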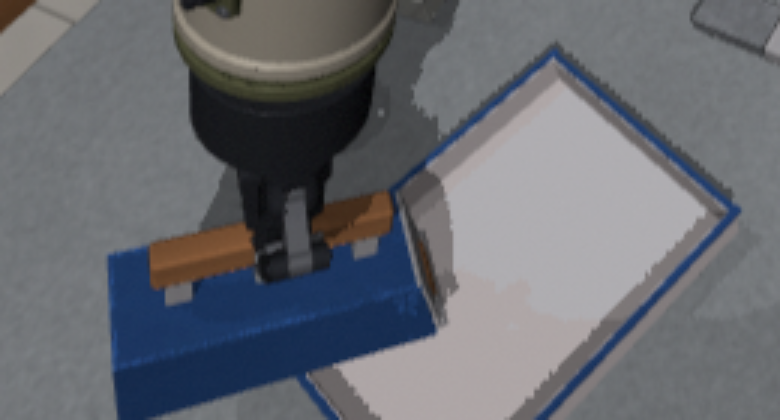

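Emit:
step_arm(motion=[[-1, 0, 0, 0, 0.5, 0], [-2, 0, -1, 0, 1, 0], [-2, 0, -1, 0, 1.2, 0], [-2, 0, -1, 0, 1.2, 0], [-1, 0, 0, 0, 0.6, 0], [0, 0, 0, 0, 0, 0], [0, 0, 0, 0, 0, 0]])

```text
clock: 12.5
position: [0.5894, 0.2914, 0.1406]
ee_rot: [0.888, 0.404, 0.199, -0.091]
ft_force: [-0.4, -0.1, -3.7]
grip_width: 0.17
```

```bash
python3 - <<'E'
from h import *
import cv2
p,R,o=pose();l=lipnow();print(p,l,o["joint_pos"],o["clock"],o["ft_force"],o["torque"])
for a in (30,):
  for r in plan(liptcp([l[0][0],l[0][1],.038],l[2],a),tinrot(l[2],a),6): print(r)
cv2.imwrite("pics/s7.png",cv2.resize(manip.camera("side")[260:,60:320],None,fx=3,fy=3))
E
```

```text
[0.58941872 0.29144195 0.14055014] (array([0.5594, 0.2572, 0.0379]), np.float64(25.29), np.float64(48.91)) [ 0.32969579  0.35253185 -0.88908823  1.83279025  0.17748503  0.66975874
 -1.30389508] 12.5 [-0.44781683 -0.11433606 -3.74680356] [-0.63798306  0.52405279  0.01557783]
[-1.0, -0.0, -1.0, -0.0, 0.4, -0.0]
[-1.0, -0.0, -1.0, -0.0, 0.9, -0.0]
[-1.0, -0.0, -2.0, -0.0, 1.1, -0.0]
[-1.0, -0.0, -2.0, -0.0, 1.1, -0.0]
[-1.0, -0.0, -1.0, -0.0, 0.9, -0.0]
[-0.0, -0.0, -1.0, -0.0, 0.3, -0.0]
```

View pics/s7.png

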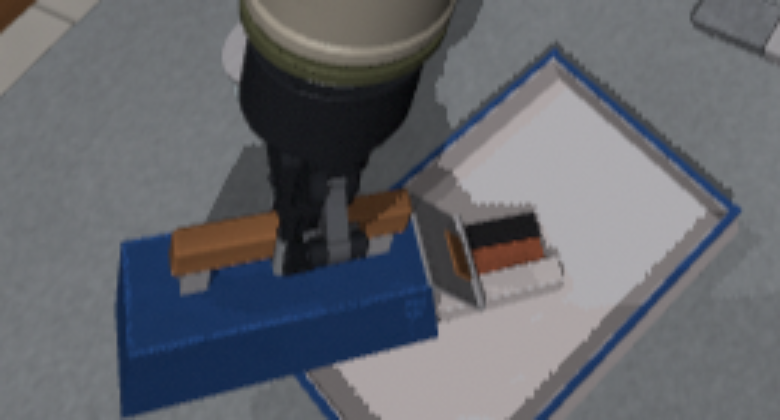

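All three sticks are out, side by side with their front ends near (545,245) in the crop, and their tails are still under the flap. I'll pitch slightly more, then see if they slide clear.

Emit:
step_arm(motion=[[-1, 0, -1, 0, 0.6, 0], [-1, 0, -2, 0, 1, 0], [-1, 0, -2, 0, 1, 0], [-1, 0, -2, 0, 1, 0], [0, 0, -1, 0, 0.6, 0], [0, 0, 0, 0, 0, 0], [0, 0, 0, 0, 0, 0]])

```text
clock: 13.42
position: [0.5845, 0.2857, 0.1466]
ee_rot: [0.88, 0.4, 0.234, -0.107]
ft_force: [0.0, 0.8, -4.4]
grip_width: 0.173
```

```bash
python3 - <<'E'
from h import *
import cv2
p,R,o=pose();l=lipnow();print(p,l,o["joint_pos"],o["clock"],o["ft_force"],o["torque"])
d=np.array([np.cos(np.radians(l[2])),np.sin(np.radians(l[2])),0]);print("back 10mm",R.inv().apply(10*d),"up10",R.inv().apply([0,0,10]))
cv2.imwrite("pics/s8.png",cv2.resize(manip.camera("side")[260:,60:320],None,fx=3,fy=3))
E
```

```text
[0.58448164 0.28574249 0.14655549] (array([0.5599, 0.2577, 0.0406]), np.float64(29.81), np.float64(48.92)) [ 0.43819881  0.31285868 -0.95604365  1.90417808  0.08923827  0.57055695
 -1.2113744 ] 13.425 [ 0.03221959  0.81621794 -4.35601539] [-0.68459459  0.60042929  0.01079025]
back 10mm [8.67717178e+00 4.30885633e-03 4.97058059e+00] up10 [ 4.97058245e+00 -6.94126102e-03 -8.67716901e+00]
```

View pics/s8.png

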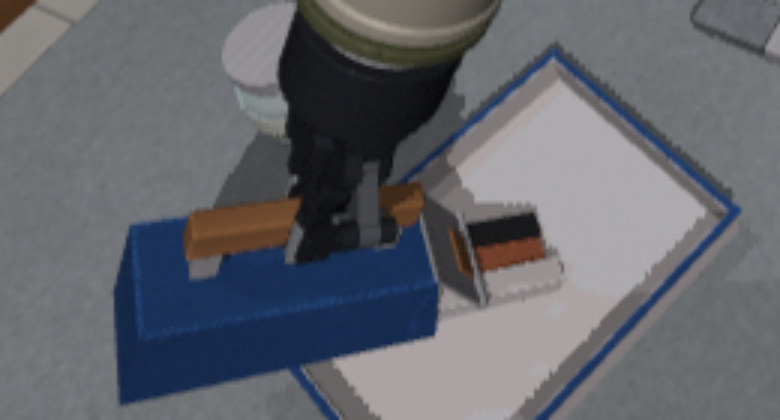

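They rest on the lip, so I'll draw the tin straight back from under them.

Emit:
step_arm(motion=[[3, 0, 2, 0, 0, 0], [6, 0, 3, 0, 0, 0], [7, 0, 4, 0, 0, 0], [7, 0, 4, 0, 0, 0], [7, 0, 4, 0, 0, 0], [4, 0, 2, 0, 0, 0], [0, 0, 0, 0, 0, 0]])

```text
clock: 14.35
position: [0.6122, 0.3186, 0.1471]
ee_rot: [0.879, 0.401, 0.234, -0.107]
ft_force: [-0.5, -0.1, -3.1]
grip_width: 0.171
```

```bash
python3 - <<'E'
from h import *
import cv2
p,R,o=pose();l=lipnow();print(p,l,o["joint_pos"],o["clock"],o["ft_force"],o["torque"])
cv2.imwrite("pics/s9.png",cv2.resize(manip.camera("side")[260:,60:320],None,fx=3,fy=3))
E
```

```text
[0.61215401 0.31860328 0.14712708] (array([0.5877, 0.2906, 0.0412]), np.float64(29.84), np.float64(48.98)) [ 0.30228247  0.38319354 -0.88099586  1.81421752  0.18488766  0.58866883
 -1.31189594] 14.35 [-0.48443756 -0.11876326 -3.0645468 ] [-0.7597141   0.5846797   0.01607176]
```

View pics/s9.png

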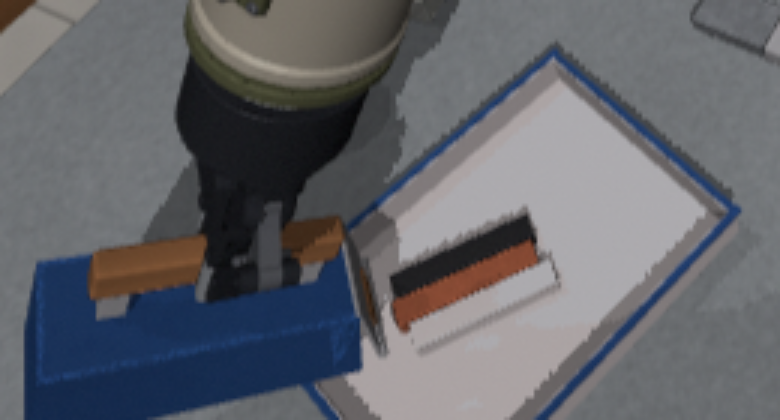

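All three sticks lie flat in the tray, running from about (400,300) to (545,245), and the tin is clear of them. Next I'll raise, level and return.

Emit:
step_arm(motion=[[4, 0, -6, 0, 0, 0], [8, 0, -14, 0, 0, 0], [10, 0, -17, 0, 0, 0], [8, 0, -14, 0, -1, 0], [3, 0, -8, 0, -2.5, 0], [0, 0, -2, 0, -4, 0], [0, 0, 0, 0, -4, 0], [0, 0, 0, 0, -4, 0], [0, 0, 0, 0, -4, 0], [0, 0, 0, 0, -4, 0], [0, 0, 0, 0, -3.5, 0], [0, 0, 0, 0, -2, 0], [0, 0, 0, 0, 0, 0]])

```text
clock: 16.02
position: [0.6139, 0.3162, 0.2368]
ee_rot: [0.911, 0.412, 0.007, -0.002]
ft_force: [0.2, 0.7, -3.5]
grip_width: 0.17
```

```bash
python3 - <<'E'
from h import *
import cv2
p,R,o=pose();l=lipnow();print(p,l,o["joint_pos"],o["clock"],o["ft_force"],o["torque"])
for r in plan([.455,-.259,.20],tinrot(-10),24): print(r)
cv2.imwrite("pics/s10.png",manip.camera("side"))
E
```

```text
[0.6138797  0.31615225 0.23680484] (array([0.5586, 0.253 , 0.1622]), np.float64(0.83), np.float64(48.66)) [-0.05236654  0.57289033 -0.7626333   1.23690704  0.38754563  1.46107983
 -1.48915733] 16.025 [ 0.2384802   0.6820249  -3.51683505] [ 0.03701122 -0.01868215  0.04739181]
[-10.0, 5.0, 1.0, -0.0, -0.0, 1.1]
[-19.0, 10.0, 1.0, -0.0, -0.0, 2.1]
[-23.0, 13.0, 1.0, -0.0, -0.0, 2.6]
[-23.0, 14.0, 1.0, -0.0, -0.0, 2.6]
[-22.0, 15.0, 1.0, -0.0, -0.0, 2.6]
[-21.0, 16.0, 1.0, -0.0, -0.0, 2.6]
[-21.0, 17.0, 1.0, -0.0, -0.0, 2.6]
[-20.0, 18.0, 1.0, -0.0, -0.0, 2.6]
[-19.0, 19.0, 1.0, -0.0, -0.0, 2.6]
[-18.0, 20.0, 1.0, -0.0, -0.0, 2.6]
[-17.0, 21.0, 1.0, -0.0, -0.0, 2.6]
[-16.0, 21.0, 2.0, -0.0, -0.0, 2.6]
[-15.0, 22.0, 2.0, -0.0, -0.0, 2.6]
[-14.0, 23.0, 2.0, -0.0, -0.0, 2.6]
[-13.0, 23.0, 2.0, -0.0, -0.0, 2.6]
[-12.0, 24.0, 2.0, -0.0, -0.0, 2.6]
[-11.0, 24.0, 2.0, -0.0, -0.0, 2.6]
[-10.0, 25.0, 2.0, -0.0, -0.0, 2.6]
[-9.0, 25.0, 2.0, -0.0, -0.0, 2.6]
[-7.0, 26.0, 2.0, -0.0, -0.0, 2.6]
[-6.0, 26.0, 2.0, -0.0, -0.0, 2.6]
[-5.0, 26.0, 2.0, -0.0, -0.0, 2.6]
[-3.0, 21.0, 1.0, -0.0, -0.0, 2.1]
[-1.0, 8.0, 0.0, -0.0, -0.0, 0.8]
```

View pics/s10.png

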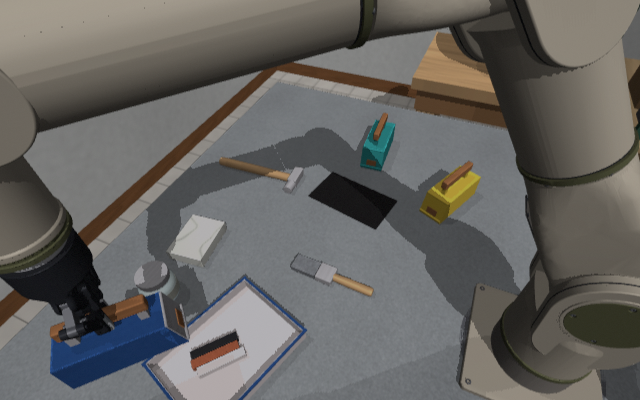

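The sticks lie at rest in the tray (218,352), and the tray and bystanders look unmoved. Next I'll carry the tin back.

Emit:
step_arm(motion=[[-10, 5, 1, 0, 0, 1], [-19, 10, 1, 0, 0, 2], [-23, 13, 1, 0, 0, 2.6], [-23, 14, 1, 0, 0, 2.6], [-22, 15, 1, 0, 0, 2.6], [-21, 16, 1, 0, 0, 2.6], [-21, 17, 1, 0, 0, 2.6], [-20, 18, 1, 0, 0, 2.6], [-19, 19, 1, 0, 0, 2.6], [-18, 20, 1, 0, 0, 2.6], [-17, 21, 1, 0, 0, 2.6], [-16, 21, 1, 0, 0, 2.6], [-15, 22, 1, 0, 0, 2.6], [-14, 23, 1, 0, 0, 2.6], [-13, 23, 1, 0, 0, 2.6], [-10, 19, 1, 0, 0, 2.2], [-5, 10, 0, 0, 0, 1], [0, 0, 0, 0, 0, 0]])

```text
clock: 18.32
position: [0.4867, -0.1096, 0.2182]
ee_rot: [0.999, 0.047, 0.014, -0.002]
ft_force: [0.3, 0.6, -2.7]
grip_width: 0.17
```

```bash
python3 - <<'E'
from h import *
p,R,o=pose();print(p,lipnow(),o["clock"])
for r in plan([.455,-.259,.17],tinrot(-10),9): print(r)
E
```

```text
[ 0.48670862 -0.10960964  0.21817018] (array([ 0.4042, -0.1172,  0.1424]), np.float64(1.64), np.float64(5.36)) 18.325
[-3.0, 8.0, 3.0, -0.0, -0.1, 0.8]
[-5.0, 16.0, 5.0, -0.0, -0.2, 1.7]
[-6.0, 20.0, 6.0, -0.1, -0.2, 2.1]
[-5.0, 20.0, 6.0, -0.1, -0.2, 2.1]
[-4.0, 21.0, 6.0, -0.1, -0.2, 2.1]
[-3.0, 21.0, 7.0, -0.1, -0.2, 2.1]
[-2.0, 21.0, 7.0, -0.1, -0.2, 2.1]
[-1.0, 17.0, 5.0, -0.0, -0.2, 1.7]
[-0.0, 6.0, 2.0, -0.0, -0.1, 0.6]
```

Emit:
step_arm(motion=[[-3, 8, 3, 0, -0.2, 0.8], [-5, 16, 5, 0, -0.3, 1.7], [-6, 20, 6, 0, -0.3, 2.1], [-5, 20, 6, -0.1, -0.3, 2.1], [-4, 21, 6, -0.1, -0.3, 2.1], [-3, 21, 7, -0.1, -0.2, 2.1], [-2, 18, 7, 0, -0.2, 2], [-1, 12, 5, 0, -0.1, 1.3], [0, 5, 2, 0, 0, 0.4], [0, 0, 0, 0, 0, 0]])

```text
clock: 19.58
position: [0.4529, -0.2592, 0.166]
ee_rot: [0.996, -0.089, -0.004, -0.001]
ft_force: [0.7, 0.1, -3.9]
grip_width: 0.17
```

```bash
python3 - <<'E'
from h import *
p,R,o=pose();print(p,lipnow(),o["clock"],todo([.455,-.259,.082],tinrot(-10)))
E
```

```text
[ 0.45293766 -0.2592092   0.1659603 ] (array([ 0.3687, -0.2441,  0.0933]), np.float64(-0.49), np.float64(-10.17)) 19.575 (array([ 2.7, -0.5, 83.9]), array([-0.02304721,  0.49233214, -0.16759678]))
```

Emit:
step_arm(motion=[[1, 0, 6, 0, 0.2, 0], [1, 0, 12, 0, 0.2, 0], [0, 0, 14, 0, 0.1, 0], [0, 0, 14, 0, 0, 0], [0, 0, 10, 0, 0, 0], [0, 0, 5, 0, 0, 0], [0, 0, 2, 0, 0, 0], [0, 0, 0, 0, 0, 0]])

```text
clock: 20.58
position: [0.4556, -0.2575, 0.0984]
ee_rot: [0.996, -0.087, 0.0, -0.001]
ft_force: [0.5, -1.1, -3.4]
grip_width: 0.172
```

```bash
python3 - <<'E'
from h import *
import cv2
p,R,o=pose();print(p,lipnow(),o["clock"],todo([.455,-.259,.082],tinrot(-10)),o["ft_force"])
s=manip.camera("side");cv2.imwrite("pics/s11.png",cv2.resize(s[100:250,280:460],None,fx=4,fy=4,interpolation=cv2.INTER_CUBIC))
E
```

```text
[ 0.45559014 -0.25746294  0.0983662 ] (array([ 0.3719, -0.2427,  0.0249]), np.float64(0.04), np.float64(-9.96)) 20.575 (array([-0.3,  1.6, 16.4]), array([-0.0646326 , -0.0388607 ,  0.03744639])) [ 0.50602757 -1.0861938  -3.44514315]
```

View pics/s11.png

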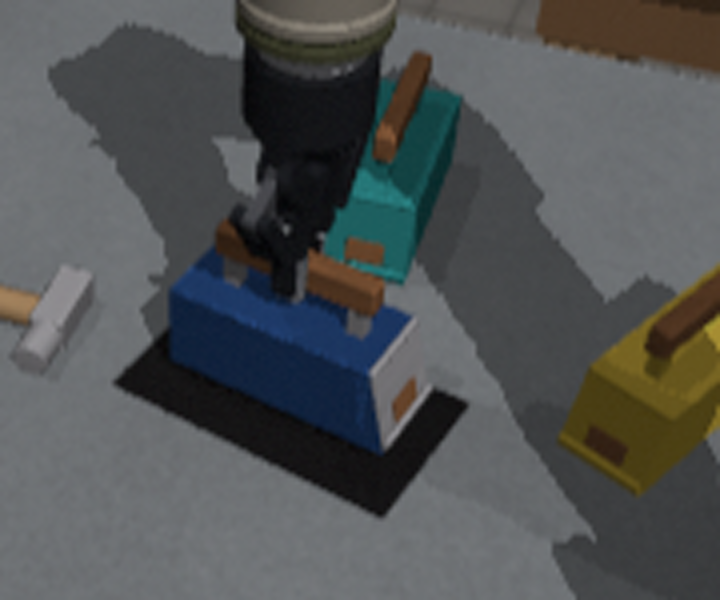

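The tin is level with its flap shut, about 17 mm above the mat. I'll go down gently.

Emit:
step_arm(motion=[[0, 0, 3, 0, 0, 0], [0, 0, 4, 0, 0, 0], [0, 0, 4, 0, 0, 0], [0, 0, 3, 0, 0, 0], [0, 0, 2, 0, 0, 0], [0, 0, 1, 0, 0, 0], [0, 0, 0, 0, 0, 0]])

```text
clock: 21.5
position: [0.4564, -0.2578, 0.0815]
ee_rot: [0.996, -0.087, 0.001, -0.0]
ft_force: [-0.6, 0.6, -0.8]
grip_width: 0.174
```

Emit:
step_arm(motion=[[0, 0, 1, 0, 0, 0], [0, 0, 0.5, 0, 0, 0], [0, 0, 0, 0, 0, 0]])

```text
clock: 21.88
position: [0.4565, -0.2577, 0.0814]
ee_rot: [0.996, -0.087, 0.001, 0.0]
ft_force: [-1.0, 0.7, -1.5]
grip_width: 0.175
```

Emit:
step_arm(motion=[[0, 0, 0, 0, 0, 0], [0, 0, 0, 0, 0, 0], [0, 0, 0, 0, 0, 0], [0, 0, 0, 0, 0, 0], [0, 0, 0, 0, 0, 0], [0, 0, 0, 0, 0, 0]], jaw=60)

```text
clock: 22.62
position: [0.4574, -0.2582, 0.0816]
ee_rot: [0.996, -0.087, 0.002, 0.001]
ft_force: [-0.3, 0.3, -0.5]
grip_width: 0.704
```

Emit:
step_arm(motion=[[0, 0, -4, 0, 0, 0], [0, 0, -10, 0, 0, 0], [0, 0, -15, 0, 0, 0], [0, 0, -20, 0, 0, 0], [0, 0, -25, 0, 0, 0], [0, 0, -25, 0, 0, 0], [0, 0, -20, 0, 0, 0], [0, 0, -8, 0, 0, 0], [0, 0, 0, 0, 0, 0]])

```text
clock: 23.75
position: [0.4575, -0.258, 0.2198]
ee_rot: [0.996, -0.087, 0.005, 0.002]
ft_force: [0.3, 0.1, -0.2]
grip_width: 0.704
```

```bash
python3 - <<'E'
from h import *
import cv2
p,R,o=pose();print(p,o["clock"],o["ft_force"],o["grip_width"])
cv2.imwrite("pics/s12.png",manip.camera("side"))
cv2.imwrite("pics/w12.png",manip.camera("wrist"));np.savez("w12.npz",*P("wrist"))
cv2.imwrite("pics/t12.png",manip.camera("top"))
E
```

```text
[ 0.45754603 -0.25798674  0.21978522] 23.75 [ 0.33151401  0.13832935 -0.2190292 ] 0.7040241737894101
```

View pics/s12.png

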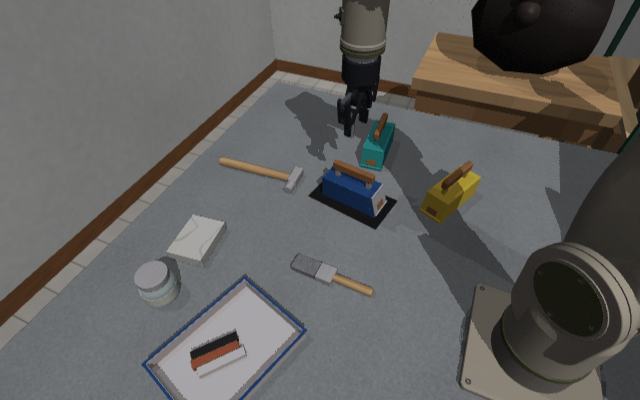

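View pics/w12.png

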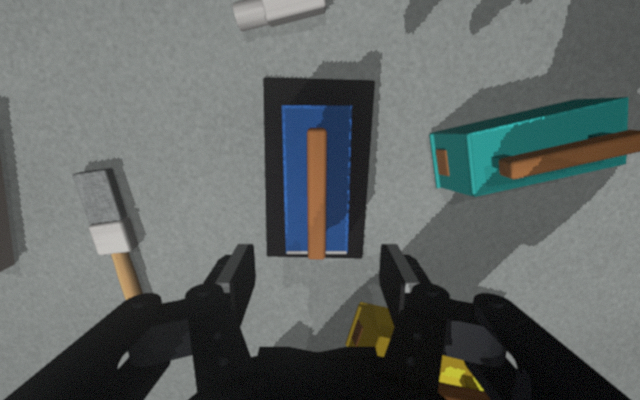

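View pics/t12.png

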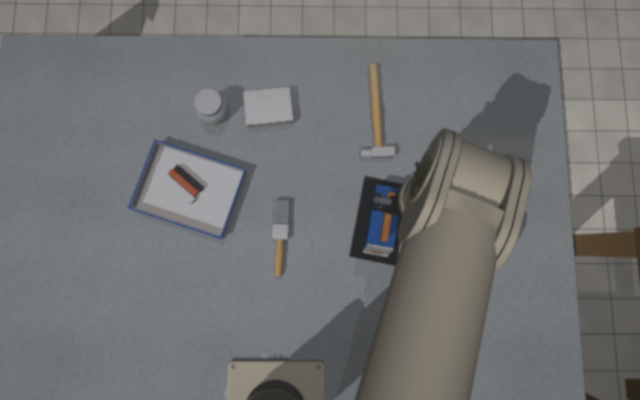

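The wrist view shows the bar running from (317,129) to (316,258), well inside the mat outline (265–375, 78–258). The sticks lie flat in the tray and everything else looks unmoved. I'll do a numeric check, then hand in.

```bash
python3 - <<'E'
from h import *
import cv2
np.set_printoptions(precision=4,suppress=True)
w=np.load("w12.npz");w=[w[k] for k in w.files]
B=[plane(w,p,.109) for p in[(317,129),(316,258)]];c=(B[0]+B[1])/2
d=B[0]-B[1];print("bar",c,np.degrees(np.arctan2(d[1],d[0])),"len",np.linalg.norm(d),"mat .455 -.259 -11.4")
a=cv2.imread("pics/side0.png").astype(int);b=cv2.imread("pics/s12.png").astype(int)
for n,(x0,y0,x1,y1) in dict(jar=(130,255,185,310),slab=(160,210,230,265),hammer=(215,150,305,195),brush=(288,250,375,298),trayR=(235,272,310,335)).items():
    print(n,abs(a-b)[y0:y1,x0:x1].mean().round(2))
s=manip.camera("side");cv2.imwrite("pics/s13.png",cv2.resize(s[150:230,300:410],None,fx=7,fy=7,interpolation=cv2.INTER_CUBIC))
E
```

```text
bar [ 0.4574 -0.2563  0.109 ] -10.286846972092707 len 0.11085770200251996 mat .455 -.259 -11.4
jar 3.18
slab 3.55
hammer 3.13
brush 3.17
trayR 3.77
```

View pics/s13.png

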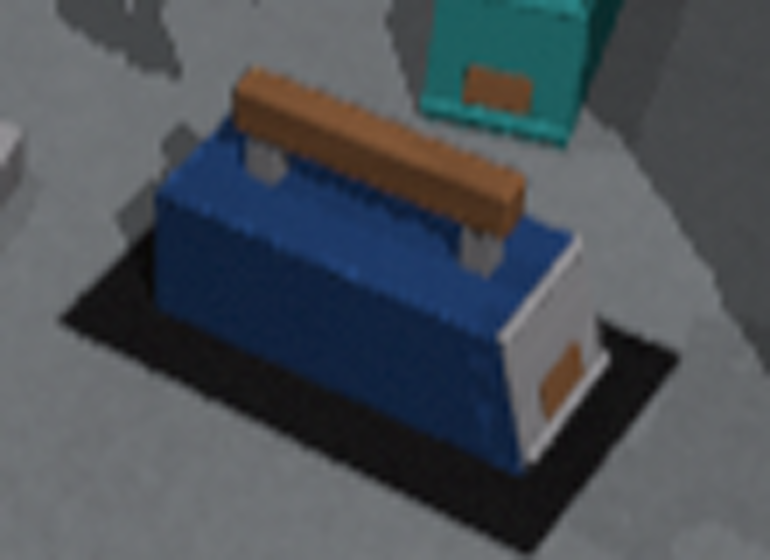

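The tin stands upright on the mat with its flap shut, about 4 mm and 1° from the mat's centre and direction.

```bash
python3 -c "
from workcell import manip
print(manip.hand_in(), manip.get_obs()['clock'])"
```

```text
the job is handed in; nothing more can be done
the job is handed in; nothing more can be done
```

I emptied the blue tin into the white tray, put it back on its mat and handed the job in about 24 s into the 64 s allowed.

- **Tipping:** I gripped the tin by its handle and tipped it nose down to about 30° at most, with its lip about 4 cm above the bench inside the tray. At about 25° the flap opened and the sticks slid out, but their rear ends stayed resting on the lip. I drew the tin back about 4 cm, and they settled flat in the tray.
- **Return:** I lowered the tin until the wrist force showed contact with the mat, then opened the fingers and raised the gripper well clear.

Last checks:
- **Tin:** It stands upright with the flap shut, about 4 mm from the mat's centre and about 1° off its direction.
- **Sticks:** All three lie flat, side by side in the tray.
- **Everything else:** The tray, slab, jar, hammer, brush and both look-alike tins look unmoved compared with the first pictures.

I could not measure stick speed or finger contact directly. In the pictures the rear ends dropped only a few centimetres and the fingers never came near the sticks. No check failed. The camera position estimates agreed with each other to within about 2 to 3 mm.

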